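# Make up the filling kit and the bur kit

## Task

Make up two treatment kits from the stock on the worktop. Filling kit, in the wider block: the small bonding bottle and the glass dish stand in the two round wells (either way round) and the paste syringe lies in the long trough, either end first; bur kit, in the narrower block: the tall dropper bottle stands in the round well and the bur block sits lengthwise in the rectangular pocket. Everything should sit flat on the floor of its recess, the bottles must not be tipped over on the way, and the timer and the marker stay where they are.

Things in the scene. Friction and masses are not known exactly. Their poses are not given: they have to be found in the camera images.
- wide_block: wider pale aluminium kit block, fixed, 126 (x) x 152 (y) x 12 mm, with three dark-floored recesses 6 mm deep (floors 6 mm above the worktop, edges chamfered 2.5). Origin: centre of underside, z up. Two equal round wells, diameter 43, centred at (x, y) = (31, 36) and (31, -36) mm; a straight trough 38 (x) by 126 (y) mm centred at (-32, 0)
- narrow_block: narrower pale aluminium kit block, fixed, 74 (x) x 158 (y) x 12 mm, with two dark-floored recesses 6 mm deep (floors 6 mm above the worktop, edges chamfered 2.5). Origin: centre of underside, y along the block, z up. One round well, diameter 43, centred at (x, y) = (0, 42) mm; one rectangular pocket 46 (x) by 74 (y) mm centred at (0, -27)
- bond_bottle: small bottle of bonding liquid, standing; 55 mm high: round body 23 mm diameter up to 38 mm, above it a pale cap 14 mm diameter. Origin: centre of its underside, z up. About 20 g.
- dropper_bottle: tall dropper bottle with a rubber teat, standing; 102 mm high: round body 33 mm diameter up to about 65 mm, then a collar 24 mm diameter to 77 mm, then the teat 13 mm diameter. Origin: centre of its underside, z up. 50 to 100 g.
- glass_dish: small thick glass mixing dish, waisted, 32 mm diameter at the rim and 22 mm high, standing. Origin: centre of its underside, z up. About 30 g.
- bur_block: oblong bur block, 34 mm (x) by 62 mm (y), the solid block 16 mm high, with thin burs standing in it up to 34 mm. Origin: centre of its underside; y along its length, z up. Grip the solid block across its 34 mm. 60 to 120 g.
- paste_syringe: screw syringe of filling paste, lying; 112 mm long along its y. Barrel 12 mm diameter from y -48 to +16, its axis 9 mm above the underside; square finger flange 26 wide, 18 high at y +17; then a thin stem and a 14 mm knob at y +46 to +56. Origin: underside, mid-length, z up. Grip the barrel across x, at about y -10. 17 g
- timer: small digital timer, 42 x 60 x 56 mm, loose, a bystander behind the kit blocks. Origin: centre of its underside.
- marker: marker pen, 17 x 135 x 16 mm, loose, lying near the front edge, a bystander; its length is along its y. Origin: underside, mid-length.

How it is judged:
By the outcome, as a careful person would: the job done as asked, in the order asked, and still so for the second after the job is handed in, with the robot touching nothing.
It also fails if it takes over 136 s, if anything falls off the work surface, if the arm or the gripper's body presses on something with over 40 N, if the wrist force passes 120 N, or if a joint passes its speed limit or range.

## Robot

A 6-joint arm with a two-finger parallel gripper is mounted at the origin on a cart in front of the work surface, level with it; the furniture and walls round the work are solid. World frame = base frame: x ahead of the robot, y to its left, z up, the work surface at z = 0. Lengths are in m, angles in rad, forces in N, time in s.
With the tool pointing down it reaches from about 0.325 to 0.775 m from the base axis. Payload 5.5 kg.
Tool frame: the origin (TCP) lies midway between the tips of the shut fingers; the grasp point (between the pads) lies 19 mm behind it; z points along the fingers, y is the line along which they close (so a half turn about z gives the same grasp; the last joint's range is limited). The gripper opens to 85 mm and grips with 20 to 120 N. Pads are 22 mm wide; open, the fingers measure 114 mm over their backs; the gripper's body (76 mm by 85 mm) begins 54 mm behind the grasp point. The pads swing forward as they close: fully open they stand 13 mm farther back than shut.
Start: joints at [1.062, 0.091, 1.231, -0, 1.82, -0.057], TCP at [0.262, 0.54, 0.206] pointing down, gripper open.
Joint ranges: [-2.87, 2.87], [-0.86, 2.18], [0.17, 2.46], [-1.51, 4.65], [0.06, 2.69], [-2.65, 2.65]. Speed limits (rad/s): [2.57, 2.57, 3.01, 3.14, 3.14, 3.14].

## Interface

Orientations are given as a 3x3 rotation matrix whose columns are the frame's x, y, z axes.
In Python, from station import env, fingers, planner, monitor, eyes gives the robot as it stands. Calls block until the motion is done:
- env.move_ptp(position, orientation): joint-space move of the TCP to a pose.
- env.move_l(position, ori=None, velocity=0.15, guard=None): straight line of the TCP; ori=None keeps the orientation; velocity is the mean speed in m/s. With guard (N) it stops when the force on the tool has changed by that much, and returns True; else False.
- env.goto_joints(angles): joint-space move.
- fingers.move_gripper(opening, grip_force=None): finger opening in m; grip_force is the grip in N (None keeps the last); returns when the fingers have stopped.
- env.sleep(seconds).
- planner.ik(position, orientation): joint angles nearest the present ones, or None.
- monitor.observe(): the state.
- eyes.snapshot(name): name is "side" or "top"; returns the picture (480x640x3 uint8, red, green, blue); there is no depth.
- eyes.camera_model(name): a dict with "fov_y" (degrees; the focal length in pixels is half the picture's height over the tangent of half this angle, whatever the lens; pixels are square), "cx", "cy" (the principal point, pixels), "k1" (the pictures are not rectified: a ray, as slopes to the right and down, at radius r is drawn at 1 + k1 r^2 times it, then the intrinsics apply), "cam_to_world" (4x4, takes a point from camera to world coordinates). Camera axes: x right, y down, z forward; pixel columns grow to the right and rows downward; lengths in m; the calibration is good to about 2 mm. A picture is of the moment at which its call begins. camera_model takes no time and is no camera call.
A pose or a line that the arm cannot do raises env.MotionError and nothing moves.
- env.job_done(): hands the job in; it is judged then, once.
The state is a dict: "time_s": time; "qpos": joint angles; "joint_vel": joint speeds; "joint_efforts": joint torques, N m; "eef_pos": TCP position; "eef_rot": TCP orientation; "wrist_force": force on the tool from outside, world axes, zero at the start; "ft_torque": the same for the moment, N m; "gripper_width": finger opening in m; "grasp_force": force on a finger pad.
Only numpy, scipy, OpenCV 4.12 (cv2) and the standard library are available. Lean on these libraries where they do the work, as an engineer would, in place of code of your own. Each camera call takes 0.05 s, during which the arm holds its last target. There are 200 camera calls.

## Working session

There is one attempt and no reset: what is moved stays moved. The work goes in short steps, each a Python script; the robot and the scene stay as the last script left them, time stands still between calls to the robot, and variables do not carry over. Pictures are saved under pics/ and viewed, at most 14 in all, crops included, and the job is handed in when it is done.

```bash
ls; mkdir -p pics
python3 - <<'E'
from station import env, fingers, planner, monitor, eyes
import cv2
for n in("top","side"):
    cv2.imwrite(f"pics/{n}0.png",eyes.snapshot(n)[:,:,::-1]); print(n,eyes.camera_model(n))
print(monitor.observe())
E
```

```text
pics
top {'fov_y': 54.75740628816893, 'cx': 316.31279755558467, 'cy': 233.01513101481677, 'k1': 0.030273869275818557, 'cam_to_world': array([[ 0.00632485, -0.98994696,  0.14129762,  0.31035552],
       [-0.9999754 , -0.00583282,  0.00389612, -0.03124556],
       [-0.00303279, -0.14131879, -0.9899595 ,  1.44797782],
       [ 0.        ,  0.        ,  0.        ,  1.        ]])}
side {'fov_y': 52.113851722713136, 'cx': 313.4856969783127, 'cy': 244.26862251662612, 'k1': 0.024515835256217665, 'cam_to_world': array([[ 0.93797982, -0.22704193,  0.26200348,  0.21000352],
       [-0.34667357, -0.62156743,  0.70247517, -0.86501714],
       [ 0.00336151, -0.74973721, -0.66172714,  0.84194187],
       [ 0.        ,  0.        ,  0.        ,  1.        ]])}
{'time_s': 0.1, 'qpos': array([ 1.06227878e+00,  9.18039403e-02,  1.23177055e+00,  3.58773013e-06,
        1.81981964e+00, -5.67059423e-02]), 'joint_vel': array([ 2.58575251e-04, -5.31643645e-04, -4.25393018e-03, -6.20304124e-04,
       -4.00002392e-05,  8.35156643e-04]), 'joint_efforts': array([ 2.54929037e-03, -4.60213637e+01, -4.19222260e+01, -5.76392063e-05,
        1.05269640e-02, -5.38945262e-07]), 'eef_pos': array([0.26181238, 0.53952564, 0.20454892]), 'eef_rot': array([[-8.99657976e-01,  4.36594492e-01, -8.80144472e-04],
       [ 4.36595367e-01,  8.99656610e-01, -1.57183645e-03],
       [ 1.05572654e-04, -1.79838220e-03, -9.99998377e-01]]), 'wrist_force': array([-1.10576874, -0.03315111, -0.40157652]), 'ft_torque': array([ 0.01398152,  0.01978614, -0.02743162]), 'grasp_force': 0.0, 'gripper_width': 0.08543217893611524}
```

View pics/top0.png

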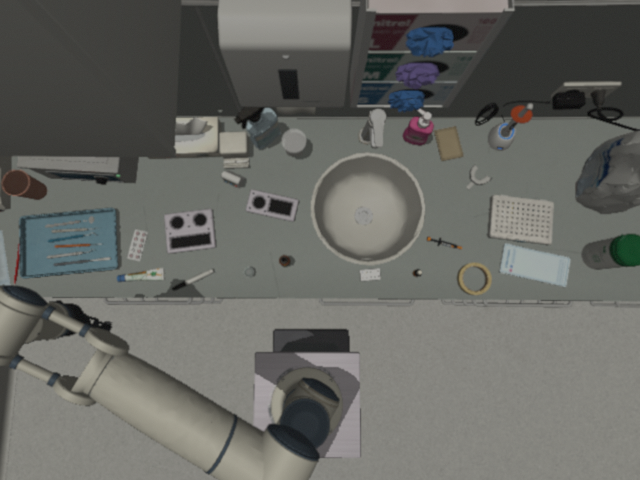

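View pics/side0.png

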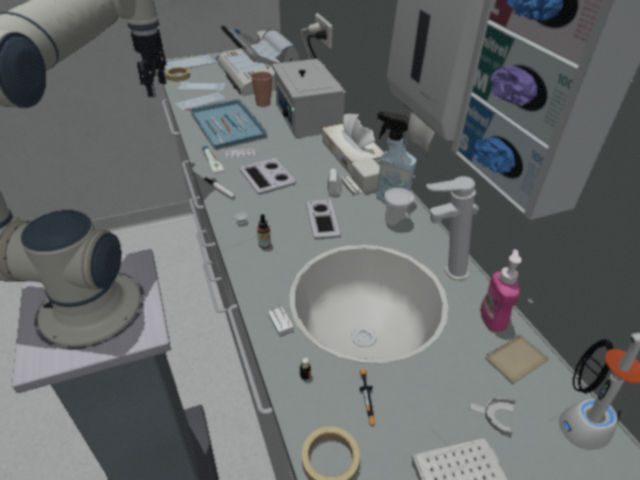

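The top view shows the wide block at about (190,230), the narrow block (272,205), timer (232,178), marker (193,279), dish (250,271), dropper (286,260), bur block (370,274), bond bottle (418,272) and syringe (444,242). The same things show in the side view at about (268,175), (323,218), (333,183), (218,187), (241,218), (264,232), (281,319), (305,369) and (367,396).

```bash
cat > cam.py <<'E'
import numpy as np, cv2
from station import env, fingers, planner, monitor, eyes
def K(n):
    m=eyes.camera_model(n); f=240/np.tan(np.radians(m["fov_y"])/2)
    return np.array([[f,0,m["cx"]],[0,f,m["cy"]],[0,0,1]]),np.array([m["k1"],0,0,0.]),m["cam_to_world"]
def ray(n,uv):
    k,d,T=K(n); p=cv2.undistortPoints(np.array(uv,float).reshape(-1,1,2),k,d)[:,0]
    return T[:3,3],np.c_[p,np.ones(len(p))]@T[:3,:3].T
def onplane(n,uv,z):
    o,d=ray(n,uv); return (o+d*((z-o[2])/d[:,2])[:,None])[:,:2]
def proj(n,P):
    k,d,T=K(n); W=np.linalg.inv(T)
    return cv2.projectPoints(np.array(P,float).reshape(-1,1,3),cv2.Rodrigues(W[:3,:3])[0],W[:3,3],k,d)[0][:,0]
E
python3 - <<'E'
import cv2,numpy as np
t=cv2.imread("pics/top0.png");s=cv2.imread("pics/side0.png")
r=lambda im,x,y,w,h,k:cv2.resize(im[y:y+h,x:x+w],None,fx=k,fy=k,interpolation=cv2.INTER_CUBIC)
cv2.imwrite("pics/t_a.png",r(t,155,165,150,130,5)[:600])
a=r(t,345,225,130,60,6); cv2.imwrite("pics/t_b.png",a)
cv2.imwrite("pics/s_a.png",r(s,200,150,150,110,5))
cv2.imwrite("pics/s_b.png",r(s,255,295,135,145,4))
E
```

```text
(no output)
```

View pics/t_a.png

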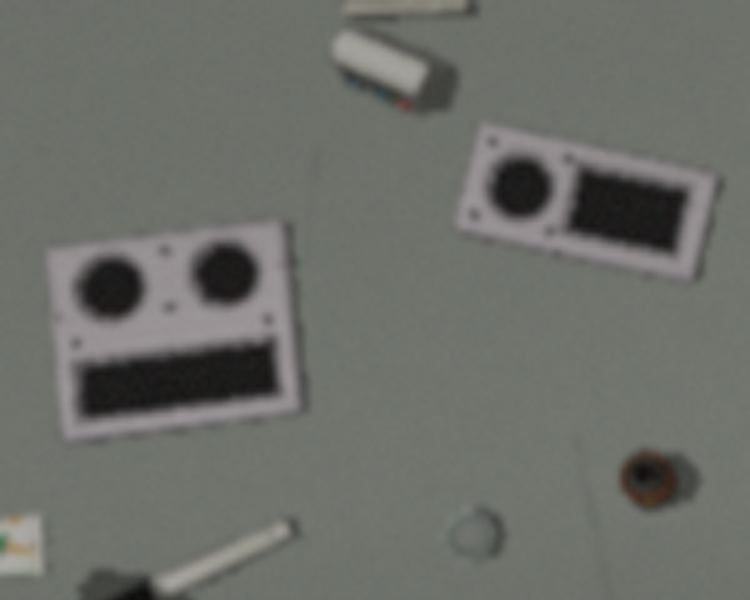

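View pics/t_b.png

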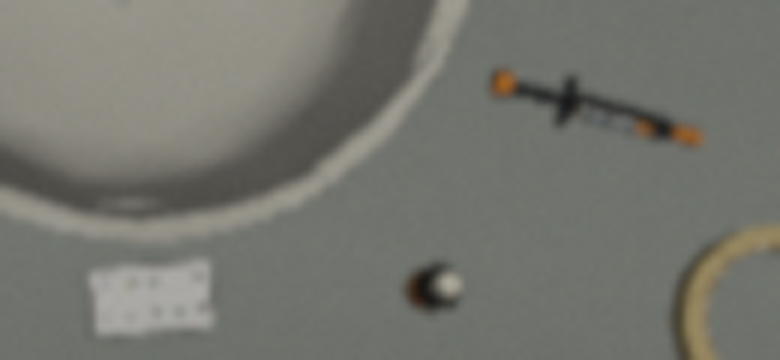

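View pics/s_a.png

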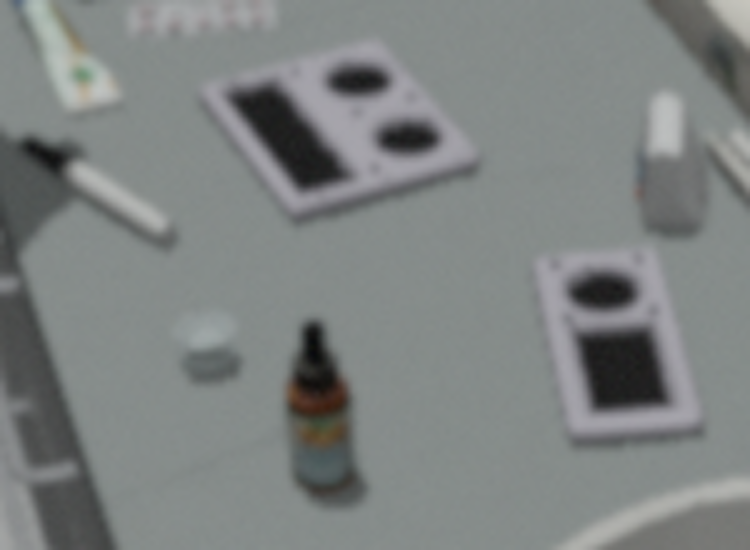

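View pics/s_b.png

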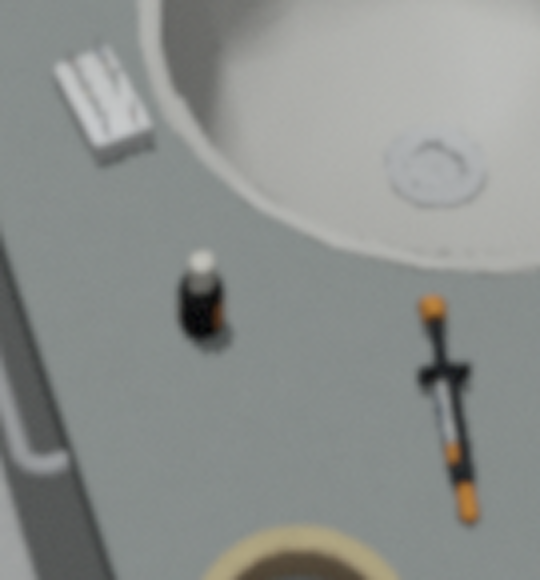

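The crops resolve everything. In the top view the wells are dark on a pale plate, the bond cap is at crop (449,285), the syringe knob at (504,83) and its nozzle tip at (690,136). The dish is at (477,534) and the dropper at (648,475).

```bash
cat > meas.py <<'E'
from cam import *
t=cv2.imread("pics/top0.png");s=cv2.imread("pics/side0.png")
def blobs(im,x,y,w,h,thr,mn):
    g=cv2.resize(cv2.cvtColor(im[y:y+h,x:x+w],cv2.COLOR_BGR2GRAY),None,fx=4,fy=4,interpolation=cv2.INTER_CUBIC)
    n,_,st,c=cv2.connectedComponentsWithStats((g<thr).astype(np.uint8))
    return [((c[i]+.5)/4-.5+[x,y],st[i,4]/16) for i in range(1,n) if st[i,4]/16>mn]
def fit(loc,P):
    loc=np.array(loc);P=np.array(P);a=loc-loc.mean(0);b=P-P.mean(0)
    H=a.T@b; th=np.arctan2(H[0,1]-H[1,0],H[0,0]+H[1,1]);c,q=np.cos(th),np.sin(th);R=np.array([[c,-q],[q,c]])
    o=P.mean(0)-R@loc.mean(0);return o,th,1e3*np.linalg.norm(loc@R.T+o-P,axis=1)
W=[[.031,.036],[.031,-.036],[-.032,0]];N=[[0,.042],[0,-.027]]
for n,im,a,b in(("top",t,(160,205,60,50),(245,185,56,38)),("side",s,(238,155,60,45),(303,195,42,45))):
  A=blobs(im,*a,75,20);B=blobs(im,*b,75,20)
  print(n,[(x.round(1),ar) for x,ar in A+B])
  A=sorted(A,key=lambda q:q[1]); A=[q[0] for q in A[-3:]];B=sorted(B,key=lambda q:q[1]);B=[q[0] for q in B[-2:]]
  P=onplane(n,A,.009)
  if P[0][1]<P[1][1]: P[[0,1]]=P[[1,0]]
  print(" wide",*fit(W,P)); print(" narrow",*fit(N,onplane(n,B,.009)))
cr=lambda p,k,o:[(p[0]+.5)/k-.5+o[0],(p[1]+.5)/k-.5+o[1]]
tb=lambda x,y,z:onplane("top",[cr((x,y),6,(345,225))],z)[0].round(4)
ta=lambda x,y,z:onplane("top",[cr((x,y),5,(155,165))],z)[0].round(4)
sa=lambda x,y,z:onplane("side",[cr((x,y),5,(200,150))],z)[0].round(4)
sb=lambda x,y,z:onplane("side",[cr((x,y),4,(255,295))],z)[0].round(4)
if __name__=="__main__":
  print("bond",tb(449,285,.053),sb(202,262,.053))
  print("drop teat",ta(648,466,.1),sa(313,327,.1),"base",sa(323,484,.0))
  print("dish",ta(477,534,.012),sa(206,328,.022),sa(207,345,.011))
  print("bur",tb(152,299,.018),sb(103,97,.018), "yaw ends",tb(94,302,.018),tb(211,295,.018))
  print("syr knob",tb(504,83,.009),sb(433,308,.009),"fl",tb(569,101,.009),sb(445,374,.009),"tip",tb(700,137,.009),sb(468,521,.009))
  print("marker",ta(160,580,.008),ta(292,526,.008),"timer",ta(340,45,.056),ta(420,80,.056))
E
python3 meas.py
```

```text
top [(array([199.7, 219.3]), np.float64(112.75)), (array([176.8, 222.2]), np.float64(116.25)), (array([190.1, 240.5]), np.float64(405.5625)), (array([258.7, 202.1]), np.float64(110.6875)), (array([280. , 206.7]), np.float64(278.8125))]
 wide [0.52154477 0.37301587] 0.13620649568358548 [0.17730031 0.09371807 0.19765168]
 narrow [0.60486637 0.11632115] -0.20972936265458425 [0.12946481 0.12946481]
side [(array([271.3, 165.7]), np.float64(40.8125)), (array([257.3, 177. ]), np.float64(202.625)), (array([281.2, 177.2]), np.float64(44.9375)), (array([320.2, 207.9]), np.float64(62.875)), (array([324. , 223.4]), np.float64(210.25))]
 wide [0.51855762 0.37201805] 0.149826317004749 [0.90667266 0.27166088 0.76580985]
 narrow [0.60168383 0.1158742 ] -0.21843068501269228 [0.28247716 0.28247716]
bond [ 0.393  -0.3355] [ 0.3912 -0.3364]
drop teat [0.4292 0.0672] [0.4234 0.0672] base [0.4212 0.0646]
dish [0.3942 0.1787] [0.3913 0.1841] [0.3906 0.1834]
bur [ 0.3868 -0.1912] [ 0.3845 -0.1944] yaw ends [ 0.3851 -0.1615] [ 0.3891 -0.2215]
syr knob [ 0.5008 -0.3764] [ 0.4996 -0.3717] fl [ 0.4915 -0.4097] [ 0.4895 -0.4074] tip [ 0.4731 -0.4767] [ 0.4675 -0.4792]
marker [0.3651 0.374 ] [0.3988 0.294 ] timer [0.6926 0.2647] [0.6708 0.2147]
```

The two views agree to about 3 mm, which is enough given the 5 mm clearances, so I start moving.

```bash
cat > act.py <<'E'
from cam import *
WIDE=(np.array([.520,.3725]),.140); NARROW=(np.array([.6033,.1161]),-.213)
ZT=.18
def Rz(p): c,s=np.cos(p),np.sin(p); return np.array([[-s,c,0],[c,s,0],[0,0,-1.]])
def at(B,l): c,s=np.cos(B[1]),np.sin(B[1]); return B[0]+np.array([[c,-s],[s,c]])@np.array(l)
def go(xy,phi,z=ZT):
    q0=monitor.observe()["qpos"]; best=None
    for p in(phi,phi+np.pi):
        q=planner.ik(np.r_[xy,z],Rz(p))
        if q is not None and (best is None or abs(q[5]-q0[5])<abs(best[0][5]-q0[5])): best=(q,p)
    env.move_ptp(np.r_[xy,z],Rz(best[1])); return best[1]
def st(m):
    o=monitor.observe(); print(m,"t%.1f"%o["time_s"],o["eef_pos"].round(4),"w%.4f"%o["gripper_width"],"g%.1f"%o["grasp_force"],o["wrist_force"].round(1)); return o
def pick(xy,phi,z,F=25,w0=.085):
    fingers.move_gripper(w0); go(xy,phi)
    if env.move_l(np.r_[xy,z],velocity=.12,guard=12): st("HIT going down")
    fingers.move_gripper(0,F); st("grip"); env.move_l(np.r_[xy,ZT],velocity=.12); return st("lift")
def place(xy,phi,z,wopen):
    go(xy,phi); env.move_l(np.r_[xy,z+.02],velocity=.15)
    h=env.move_l(np.r_[xy,z-.0015],velocity=.03,guard=4); st("down hit=%s"%h)
    fingers.move_gripper(wopen); env.move_l(np.r_[xy,ZT],velocity=.15); st("up")
def snap(n,tag,x,y,w,h,k): cv2.imwrite(f"pics/{tag}.png",cv2.resize(eyes.snapshot(n)[y:y+h,x:x+w,::-1],None,fx=k,fy=k,interpolation=cv2.INTER_CUBIC))
E
python3 - <<'E'
from act import *
pick([.392,-.336],.14,.010)
place(at(WIDE,(.031,.036)),.14,.016,.055)
E
```

```text
grip t5.6 [ 0.3921 -0.3361  0.0101] w0.0119 g24.3 [ 0.3 -0.4  0.3]
lift t7.2 [ 0.3917 -0.3358  0.1789] w0.0118 g24.2 [ 1.2 -0.2 -0.1]
down hit=True t11.6 [0.5454 0.4123 0.0161] w0.0117 g24.7 [ 0.2 -0.2  4.3]
up t13.4 [0.5453 0.4122 0.1784] w0.0554 g0.0 [-0.2 -0.1  0.1]
```

Run:
```python
from act import *
go([.3925,.181],.14)
snap("side","s1",200,150,150,110,5)
```

```text
(no output)
```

View pics/s1.png

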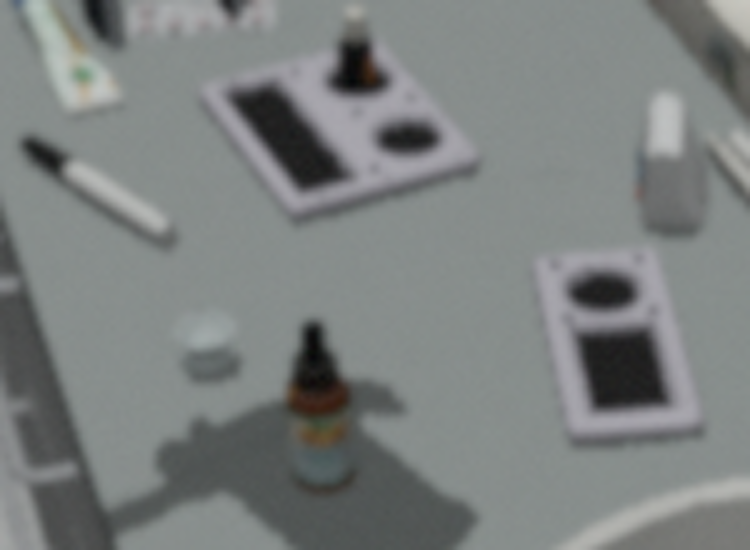

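The bond bottle stands upright in the far well (crop (355,50)), and the dish, dropper, marker and timer have not moved. Next the dish and the syringe.

Run:
```python
from act import *
o=pick([.3925,.181],.14,.008)
if o["gripper_width"]<.008: raise SystemExit("missed")
place(at(WIDE,(.031,-.036)),.14,.014,.06)
snap("side","s2",200,150,150,110,5)
u=np.array([.030,.104]);u/=np.linalg.norm(u); yaw=np.arctan2(-u[0],u[1])
o=pick(np.array([.4995,-.3745])-u*.061,yaw,.007,20)
snap("side","s3",180,150,330,270,2)
```

```text
grip t17.5 [0.3925 0.181  0.008 ] w0.0004 g0.0 [ 0.1 -0.3 -0.2]
lift t19.1 [0.3922 0.1809 0.179 ] w-0.0003 g0.0 [-0.7 -0.1 -0.2]missed
```

Run:
```python
from act import *
t=eyes.snapshot("top")[:,:,::-1];s=eyes.snapshot("side")[:,:,::-1]
r=lambda im,x,y,w,h,k:cv2.resize(im[y:y+h,x:x+w],None,fx=k,fy=k,interpolation=cv2.INTER_CUBIC)
a=r(t,200,230,75,62,8)[:496]; b=r(s,190,60,100,248,2); 
b=r(s,200,60,90,200,2.5)
cv2.imwrite("pics/m1.png",np.hstack([np.pad(x,((0,500-x.shape[0]),(0,0),(0,0))) for x in(r(t,200,230,70,62,7),b)]))
print(proj("top",[[.3925,.181,.18],[.3925,.181,0]]),proj("side",[[.3925,.181,.18],[.3925,.181,0]]))
```

```text
[[240.244187   268.37620762]
 [249.80428134 272.17350423]] [[235.51021039 165.62943394]
 [242.26905727 222.13904346]]
```

View pics/m1.png

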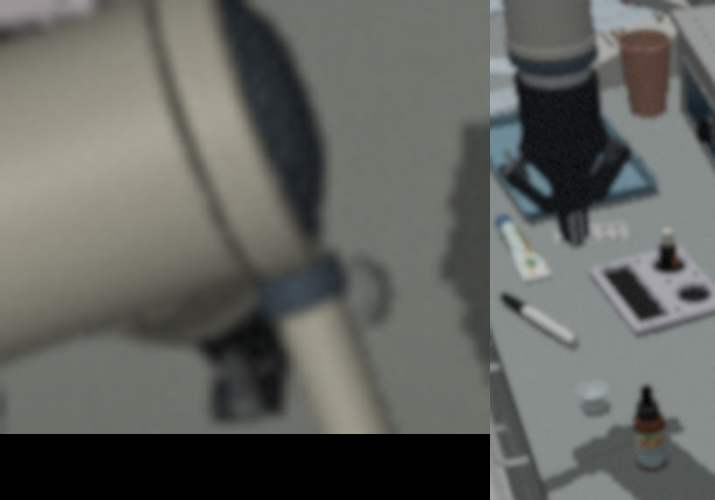

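The dish was not touched: it is still at side (241,218). The fingertips appear near side (234,156), against an expected (235.5,165.6), so they sit higher than reported. I triangulate the tip with the arm moved clear.

Run:
```python
from act import *
p=np.array([.56,.22]); go(p,.14+np.pi/4,.12); st("")
print(proj("top",[np.r_[p,.12]]),proj("side",[np.r_[p,.12]]))
t=eyes.snapshot("top")[:,:,::-1];s=eyes.snapshot("side")[:,:,::-1]
r=lambda im,x,y,w,h,k:cv2.resize(im[y:y+h,x:x+w],None,fx=k,fy=k,interpolation=cv2.INTER_CUBIC)
u=proj("top",[np.r_[p,.12]])[0].astype(int)-40;v=proj("side",[np.r_[p,.12]])[0].astype(int)-[40,60];print(u,v)
cv2.imwrite("pics/m2.png",np.hstack([r(t,*u,80,80,5),r(s,*v,80,80,5)]))
```

```text
t20.0 [0.5595 0.2199 0.12  ] w0.0001 g0.0 [-0.3 -0.4  0. ]
[[231.95831471 212.09003966]] [[294.93891279 165.8498721 ]]
[191 172] [254 105]
```

View pics/m2.png

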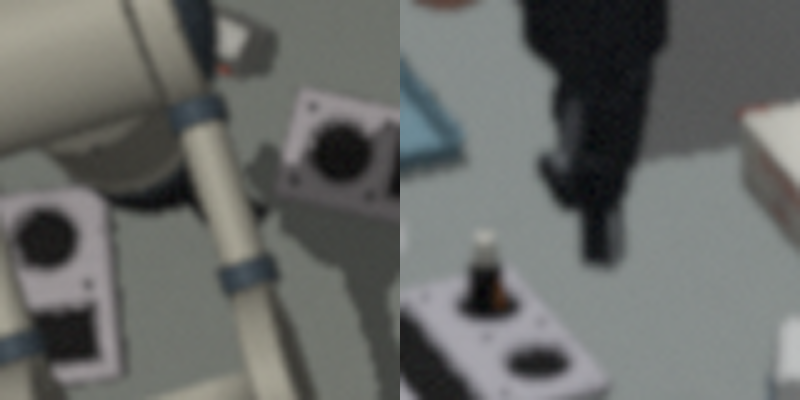

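The side view shows the shut tip at about (294.3,158), 8 px above the expected position, which is roughly 25 mm too high. I check this by touching the empty worktop with shut fingers.

Run:
```python
from act import *
p=np.array([.47,.19]); go(p,.14,.12); env.move_l(np.r_[p,.01],velocity=.1,guard=5)
print(env.move_l(np.r_[p,-.03],velocity=.02,guard=4)); o=st("touch"); print(o["eef_rot"].round(3))
env.move_l(np.r_[p,.1])
```

```text
True
touch t23.7 [ 0.47    0.19   -0.0256] w-0.0000 g2.2 [ 0.4 -0.1  4.4]
[[-0.14  0.99 -0.  ]
 [ 0.99  0.14 -0.  ]
 [-0.   -0.   -1.  ]]
```

Contact came at a reported −25.6 mm, so the real tips are 25.5 mm above the reported TCP. I command z 25.5 mm lower from here on.

```bash
sed -i 's/env.move_l(np.r_\[xy,z\],/env.move_l(np.r_[xy,z-.0255],/; s/z+.02\]/z+.02-.0255]/; s/z-.0015\]/z-.0015-.0255]/' act.py; grep -n 0255 act.py
python3 - <<'E'
from act import *
o=pick([.3925,.181],.14,.008)
if o["gripper_width"]<.008: raise SystemExit("missed")
place(at(WIDE,(.031,-.036)),.14,.014,.06)
u=np.array([.030,.104]);u/=np.linalg.norm(u); yaw=np.arctan2(-u[0],u[1])
o=pick(np.array([.4995,-.3745])-u*.061,yaw,.007,20)
t=eyes.snapshot("top")[:,:,::-1];s=eyes.snapshot("side")[:,:,::-1]
r=lambda im,x,y,w,h,k:cv2.resize(im[y:y+h,x:x+w],None,fx=k,fy=k,interpolation=cv2.INTER_CUBIC)
cv2.imwrite("pics/m3.png",np.hstack([r(s,235,140,100,130,4),r(s,300,270,100,130,4)]))
E
```

```text
16:    if env.move_l(np.r_[xy,z-.0255],velocity=.12,guard=12): st("HIT going down")
19:    go(xy,phi); env.move_l(np.r_[xy,z+.02-.0255],velocity=.15)
20:    h=env.move_l(np.r_[xy,z-.0015-.0255],velocity=.03,guard=4); st("down hit=%s"%h)
grip t28.3 [ 0.3925  0.181  -0.0173] w0.0303 g24.8 [-1.5 -0.6  1.7]
lift t30.1 [0.3922 0.1809 0.1791] w0.0302 g24.8 [0.6 0.8 0.8]
down hit=True t33.0 [ 0.5554  0.341  -0.0112] w0.0303 g25.2 [-0.7 -0.2  4.9]
up t34.8 [0.5553 0.3409 0.1785] w0.0601 g0.0 [-0.8  0.3 -0.8]
grip t40.4 [ 0.4826 -0.4331 -0.0184] w0.0113 g22.1 [0.7 0.4 0.8]
lift t42.2 [ 0.4824 -0.4329  0.1789] w0.0109 g22.1 [ 0.5 -0.4 -0.2]
```

View pics/m3.png

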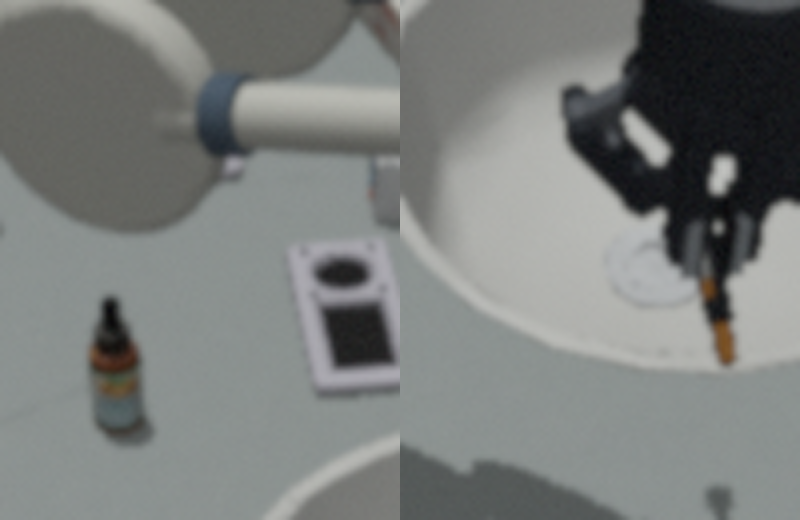

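The syringe is held with its nozzle (side view about (481,358)) pointing to −y, and the dropper has not moved. The arm hides the wide block. I place the syringe next.

Run:
```python
from act import *
psi=np.arctan2(-.030,.104); R=monitor.observe()["eef_rot"]; php=np.arctan2(R[1,1],R[0,1])
c=at(WIDE,(-.032,0)); ph=go(c,.14)
d=(psi+ph-php-.14+np.pi)%(2*np.pi)-np.pi; sgn=1 if abs(d)<1.5 else -1; print(d,sgn)
place(at(WIDE,(-.032,-.010*sgn)),ph,.013,.035)
go([.425,.067],.3)
t=eyes.snapshot("top")[:,:,::-1];s=eyes.snapshot("side")[:,:,::-1]
r=lambda im,x,y,w,h,k:cv2.resize(im[y:y+h,x:x+w],None,fx=k,fy=k,interpolation=cv2.INTER_CUBIC)
cv2.imwrite("pics/m4.png",np.hstack([r(t,155,200,70,70,5),r(s,230,140,80,70,5)]))
```

```text
-9.6269800926585e-06 1
down hit=True t47.3 [ 0.4894  0.3579 -0.0126] w0.0113 g22.6 [0.2 0.  4. ]
up t49.1 [0.4893 0.3579 0.1785] w0.0351 g0.0 [ 0.1 -0.3  0.8]
```

View pics/m4.png

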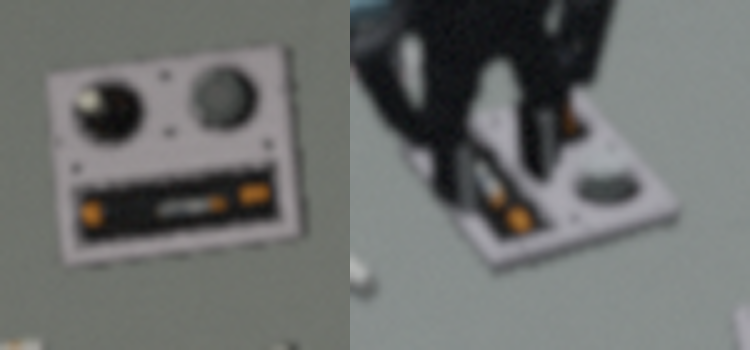

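The filling kit is in place: bond cap at (90,100), dish at (225,98), and the syringe inside the trough along y≈200. Now the bur kit.

```bash
sed -i 's/guard=12/guard=6/' act.py
python3 - <<'E'
from act import *
o=pick([.425,.067],-.213,.038,30)
if o["gripper_width"]<.02: raise SystemExit("missed")
place(at(NARROW,(0,.042)),-.213,.044,.06)
o=pick([.3857,-.193],.066,.008,40)
if o["gripper_width"]<.02: raise SystemExit("missed")
place(at(NARROW,(0,-.027)),-.213,.014,.058)
env.goto_joints([1.062,.091,1.231,0,1.82,-.057])
t=eyes.snapshot("top")[:,:,::-1];s=eyes.snapshot("side")[:,:,::-1]
r=lambda im,x,y,w,h,k:cv2.resize(im[y:y+h,x:x+w],None,fx=k,fy=k,interpolation=cv2.INTER_CUBIC)
cv2.imwrite("pics/m5.png",np.hstack([r(t,155,170,150,125,2.6),r(s,225,130,130,125,2.6)]))
cv2.imwrite("pics/m6.png",np.hstack([r(t,240,180,66,66,6),r(s,295,180,60,66,6)]))
st("end")
E
```

```text
grip t53.5 [0.425  0.067  0.0128] w0.0312 g30.6 [-1.8 -0.   2. ]
lift t55.1 [0.4247 0.067  0.1791] w0.0307 g30.3 [-0.5 -0.2 -1.2]
down hit=True t57.6 [0.6116 0.1572 0.0187] w0.0310 g30.6 [-0.4  0.3  5. ]
up t59.2 [0.6117 0.157  0.1785] w0.0600 g0.0 [ 0.6  0.2 -0.5]
grip t63.5 [ 0.386  -0.1932 -0.0171] w0.0322 g40.2 [-0.7  0.4  2. ]
lift t65.3 [ 0.3854 -0.1928  0.1792] w0.0326 g39.9 [ 0.8  0.8 -0.3]
down hit=True t68.5 [ 0.5972  0.0897 -0.011 ] w0.0325 g40.4 [-0.1 -0.7  3.6]
up t70.3 [0.5971 0.0897 0.1786] w0.0578 g0.0 [-0.2 -0.5 -0.9]
end t72.4 [0.263  0.5391 0.2054] w0.0582 g0.0 [ 0.3 -0.4  0.5]
```

View pics/m6.png

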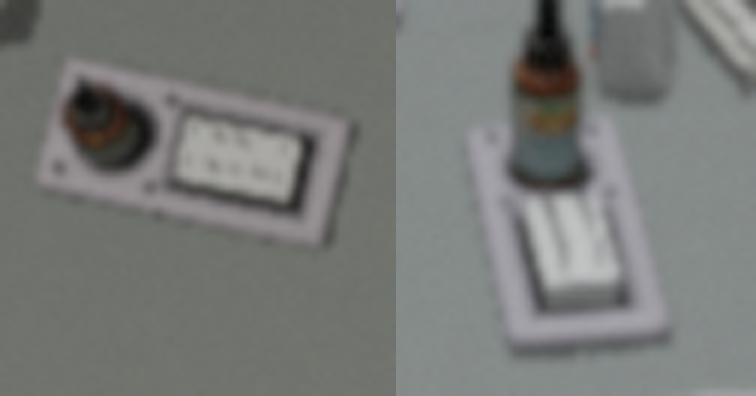

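View pics/m5.png

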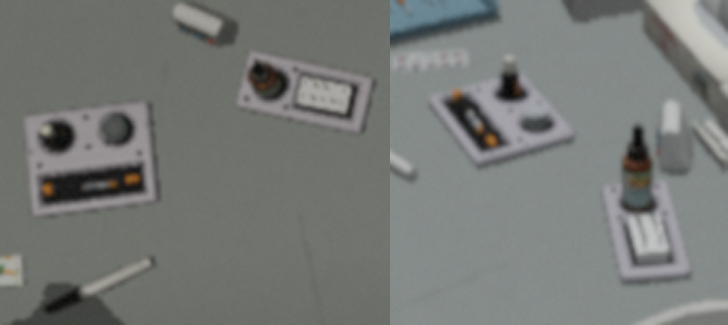

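Both kits are filled. The dropper is upright in its well and the bur block sits inside its pocket with a dark margin all round. The marker and timer have not moved, and every set-down height matched the recess floors to within 0.3 mm.

```bash
python3 -c "
from station import env
print(env.job_done())"
```

```text
the job is handed in; nothing more can be done
None
```

Both kits are made up and the job is handed in at about 72 s of the 136 s allowed: all five items sit flat in their recesses, and the timer and marker were not touched.

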